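# Unplug a stuck hard drive and lean it on the inspection stand

## Task

Pull the hard drive with the orange label straight up out of the docking station, where spring catches hold it, and stand it connector end down on the yellow ledge of the leaning inspection stand, centred and lying flat back against both grey rails, then let go of it. The ledge has been clamped at an unknown height, so feel your way down onto it: the drive is delicate and must not be dropped, knocked or pressed hard on the stand. Leave the other things on the bench where they are.

Things in the scene. Friction and masses are not known exactly. Their poses are not given: they have to be found in the camera images.
- drive: hard drive: silver slab 26 mm thick (x), 102 wide (y), 147 long (z), 0.34 to 0.55 kg; label with orange band on its +x face, green circuit board on its -x face. Origin: centre of its connector end; z points to the free end (up in the dock). It starts upright with 40 mm in the dock's slot, 107 mm standing out. Notches in its narrow sides, 14 to 26 mm from the connector end, take the catches
- dock: grey docking station 100 (x) by 150 (y) by 60 mm high, fixed to the bench; upright slot 29 by 105 mm, floor 20 mm above the bench. Origin: centre of its underside, z up; the drive in it has parallel axes. Two sprung balls in the slot's ends hold the drive; freeing it takes about 10 to 15 N beyond its weight, over the first 10 mm
- stand: inspection stand fixed to the bench: dark base plate 190 by 150 by 12 mm (centred at x = -10 mm), two grey rails on legs leaning back 30 degrees, tops towards the stand's -x; the drive lies on their +x side. Origin: underside, midway between the rails, z up
- rest: frame of the leaning rails: origin on their front (supporting) plane, midway between them, 50 mm above the bench; z up along the rails, x out of the supporting plane, y across. Rails 12 mm wide at y = +-40 mm, 10 mm thick, z = -25 to 125 mm, an open gap of 68 mm between them lets a finger pass. A drive in place has its origin at x = 13 mm, y = 0, z = ledge height, axes parallel
- rail_tops (a point): point midway between the tops of the two rails, at z = 125 mm in rest. Below it the yellow ledge, 64 mm wide in y, stands square out of the rails on a spring cushion (gives up to 5 mm): 34 mm deep in x, then a lip 4 mm thick and 8 mm high. Its upper face is clamped somewhere at z = 15 to 50 mm in rest: not measured, to be felt or seen
- old_drive: bystander: dark drive with a blue label lying flat, 147 by 102 by 26 mm; origin: centre of its underside
- spray_can: bystander: white and blue spray can with a red cap, 52 mm across, 160 mm high; origin: centre of its underside
- meter: bystander: yellow multimeter lying flat, 150 by 75 by 35 mm; origin: centre of its underside
- tub: bystander: clear plastic bowl 110 mm across, 50 mm high; origin: centre of its underside
- driver: bystander: screwdriver with a red handle lying along its x, 180 mm long, about 30 mm thick; origin near its middle
Mind the look-alikes: they are no part of the job. Leave any red look-alike of the drive alone. Leave any black look-alike of the dock alone.

How it is judged (in metres and radians):
On the way:
1. the drive is drawn clear of the dock, its connector end at least 60 mm above the bench (z of drive in the frame of dock above 0.06 m), for 0.1 s.
At the end, for the whole second after the job is handed in: the drive stands connector end down on the ledge, within 15 mm of the middle between the rails, flat against both rails (back face within 5 mm of them at the foot, long axis within 0.06 rad of the rails and width within 0.08 rad of straight across), carried by the stand and at rest (x of drive in the frame of rest between 0.008 and 0.018 m and y of drive in the frame of rest between -0.015 and 0.015 m and z of drive in the frame of rest between 0.01 and 0.055 m and angle between the z axis of drive and the z axis of rest, either way round below 0.06 rad and angle between the y axis of drive and the y axis of rest, either way round below 0.08 rad and contact force between drive and stand above 1 N and linear speed of drive below 0.02 m/s and angular speed of drive below 0.1 rad/s); the robot touches nothing.
It fails at once if the drive is knocked or pressed on the stand with more than 45 N (contact force between drive and stand above 45 N).
It fails at once if over the ledge, in its last centimetres, the drive falls or comes down faster than 0.15 m/s (linear speed of drive above 0.15 m/s and z of drive in the frame of rest between 0 and 0.058 m and x of drive in the frame of rest between 0 and 0.035 m and y of drive in the frame of rest between -0.06 and 0.06 m).
It fails at once if another thing on the bench (old drive, spray can, meter, tub or screwdriver) is moved by more than 30 mm (distance of any of old_drive, spray_can, meter, tub, driver from where it was at the start of the episode above 0.03 m).
It also fails if it takes over 48 s, if anything falls off the work surface, if the arm or the gripper's body presses on something with over 40 N, if the wrist force passes 120 N, or if a joint passes its speed limit or range.

## Robot

A 7-joint arm with a two-finger parallel gripper is mounted at the origin on the work surface. World frame = base frame: x ahead of the robot, y to its left, z up, the work surface at z = 0. Lengths are in mm, angles in rad, forces in N, time in s.
With the tool pointing down it reaches from about 425 to 800 mm from the base axis. Payload 8.3 kg.
Tool frame: the origin (TCP) lies on the centre line of the jaws, within the pads' length; the fingertips stand 19 mm ahead of it and the grasp point (between the pads) is the TCP (ctrl.nose_length is the distance from the TCP to the fingertips, in mm); z points along the fingers, y is the line along which they close (so a half turn about z gives the same grasp; the last joint's range is limited). The gripper opens to 85 mm and grips with 20 to 120 N. Pads are 22 mm wide; open, the fingers measure 114 mm over their backs; the gripper's body (76 mm by 85 mm) begins 54 mm behind the grasp point. The pads swing forward as they close: fully open they stand 13 mm farther back than shut.
Start: joints at [1.139, 0.383, 0.016, 1.37, -0.006, 1.388, -0.046], TCP at [225.345, -582.944, 250.279] pointing down, gripper open.
Joint ranges: [-2.95, 2.95], [-0.25, 2.06], [-1.52, 1.56], [0.18, 2.33], [-1.44, 4.58], [0.02, 2.06], [-3.01, 3.01]. Speed limits (rad/s): [2.39, 2.39, 3.01, 3.01, 3.14, 3.14, 3.14].

## Interface

Orientations are given as [roll, pitch, yaw] about the fixed x, y, z axes, in that order (R = Rz(yaw) Ry(pitch) Rx(roll)).
In Python, from plant import ctrl, read_camera, camera_params gives the robot as it stands. The module is installed in compiled form; this text tells all that it offers.
- The arm moves only by the shell command python3 -m crank 'ROWS'. ROWS is JSON, a list that holds one entry, the list of rows, each a list of 7 numbers: the opening, from -1 (shut) to 1 (fully open), then the shift along the tool's x, y, z in m, then the turn, a rotation vector about the tool's x, y, z in degrees. A call has 1 to 12 rows; each row shifts and turns the commanded pose from where the row before left it, along the tool's axes as they then stand; what a row does not reach is not made up. A row lasts 1/10 s, in which the tool goes at most 50 mm and 8.59 degrees, less where a joint would pass 70% of its speed; a pose out of reach is approached as far as the arm can. A call is refused whole if a number of a shift passes 0.05 or a number of a turn 8.59, either way. A call with a gripper value outside its range is refused whole. The fingers move at their own pace and stop on an object; the grip force is fixed at half the most. Time passes only in rows, so rows that do not move let the fingers close. It gives the time, the measured TCP pose, the force, the opening and the grip force at its end, in the units of the state.
- ctrl.read_state(): the state, without advancing time (a new reading comes with each control period).
- read_camera(name): name is "side" or "top"; returns the picture (384x512x3 uint8, blue, green, red); there is no depth.
- camera_params(name): a dict with "mtx" (3x3 intrinsics, pixels), "k1" (the pictures are not rectified: a ray, as slopes to the right and down, at radius r is drawn at 1 + k1 r^2 times it, then the intrinsics apply), "R" (3x3) and "t" (3): a world point X has camera coordinates R X + t. Camera axes: x right, y down, z forward; pixel columns grow to the right and rows downward; lengths in mm; the calibration is good to about 2 mm. A picture is of the moment at which its call begins. camera_params takes no time and is no camera call.
- ctrl.finish_job(): hands the job in; it is judged then, once.
The state is a dict: "clock": time; "joint_pos": joint angles; "joint_velocities": joint speeds; "joint_efforts": joint torques, N m; "eef_pos": TCP position; "tool_rot": TCP orientation; "ft_force": force on the tool from outside, world axes, zero at the start; "moment": the same for the moment, N m; "grip_width": opening from 0.0 (shut) to 1.0 (fully open); "finger_force": force on a finger pad.
Only numpy, scipy, OpenCV 4.12 (cv2) and the standard library are available. Lean on these libraries where they do the work, as an engineer would, in place of code of your own. Each camera call takes 0.05 s, during which the arm holds its last target. There are 200 camera calls.

## Working session

There is one attempt and no reset: what is moved stays moved. The work goes in short steps, Python scripts to look and compute and a shell command to move; the robot and the scene stay as the last step left them, time stands still between calls to the robot, and variables do not carry over. Pictures are saved under pics/ and viewed, at most 10 in all, crops included, and the job is handed in when it is done.

```bash
mkdir -p pics; cat > h.py <<'E'
import numpy as np, cv2
from plant import ctrl, read_camera, camera_params
from scipy.spatial.transform import Rotation as Rot
def ray(name,uv):
    p=camera_params(name); K=np.array(p["mtx"],float)
    d=(np.array(uv,float)-K[:2,2])/[K[0,0],K[1,1]]
    u=d.copy()
    for _ in range(20): u=d/(1+p["k1"]*(u@u))
    R=np.array(p["R"]);t=np.array(p["t"])
    v=R.T@np.array([u[0],u[1],1]); return -R.T@t, v/np.linalg.norm(v)
def onz(name,uv,z):
    o,v=ray(name,uv); return o+v*(z-o[2])/v[2]
def tri(uva,uvb,a="side",b="top"):
    o1,v1=ray(a,uva);o2,v2=ray(b,uvb)
    s=np.linalg.lstsq(np.c_[v1,-v2],o2-o1,rcond=None)[0]
    p,q=o1+s[0]*v1,o2+s[1]*v2
    return (p+q)/2,np.linalg.norm(p-q)
def proj(name,X):
    p=camera_params(name);K=np.array(p["mtx"]);c=np.array(p["R"])@np.array(X,float)+np.array(p["t"])
    u=c[:2]/c[2];u=u*(1+p["k1"]*(u@u));return u*[K[0,0],K[1,1]]+K[:2,2]
E
python3 - <<'E'
from h import *
for n in("side","top"):
    im=read_camera(n);cv2.imwrite(f"pics/{n}0.png",im)
    p=camera_params(n);print(n,-np.array(p["R"]).T@p["t"],np.array(p["R"])[2],p["mtx"],p["k1"])
a,b=[cv2.imread(f"pics/{n}0.png") for n in("side","top")]
for n,i in(("side",a),("top",b)): cv2.imwrite(f"pics/{n}0b.png",cv2.resize(i,(800,600),interpolation=cv2.INTER_CUBIC))
print(ctrl.read_state())
E
```

```text
side [ -40.26944787  681.71557735 1105.5483527 ] [ 0.46525534 -0.50346844 -0.72805014] [[448.62886521   0.         251.1367575 ]
 [  0.         448.62886521 177.15143716]
 [  0.           0.           1.        ]] 0.011715255299958928
top [ 420.86828766  -24.02312992 1407.80012865] [ 0.11908726  0.00669306 -0.99286123] [[424.23741985   0.         250.25425172]
 [  0.         424.23741985 196.72608813]
 [  0.           0.           1.        ]] -0.1625474912588325
{'clock': 0.1, 'joint_pos': array([ 1.13907923,  0.3841901 ,  0.01638364,  1.37103398, -0.00629915,
        1.38819831, -0.04649232]), 'joint_velocities': array([-2.51318805e-05, -4.06177137e-04, -3.91336315e-04, -2.84438499e-03,
        3.88106424e-04, -3.36978159e-05,  3.03576967e-04]), 'joint_efforts': array([ 3.07131508e-03, -6.29137230e+01,  8.47960263e-01, -3.72758067e+01,
        1.69019453e-02,  1.04382512e-02,  5.15909107e-05]), 'eef_pos': array([ 225.20218858, -582.57362938,  249.36328184]), 'tool_rot': array([-3.13981259e+00,  3.08712501e-05,  3.68880482e-01]), 'ft_force': array([-0.88546376, -0.33940104, -0.36639418]), 'moment': array([ 0.03982749, -0.05024981,  0.00071871]), 'finger_force': 0.0, 'grip_width': 0.9984405121159584}
```

View pics/side0b.png

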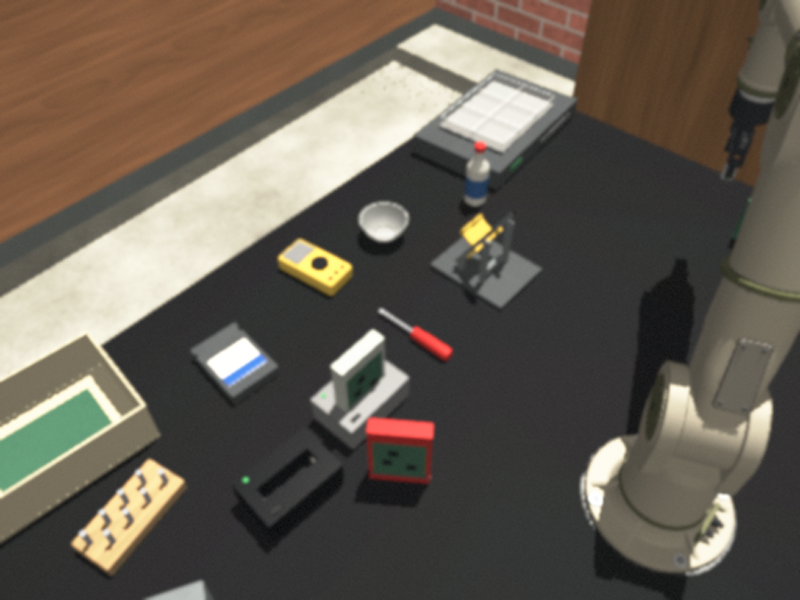

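View pics/top0b.png

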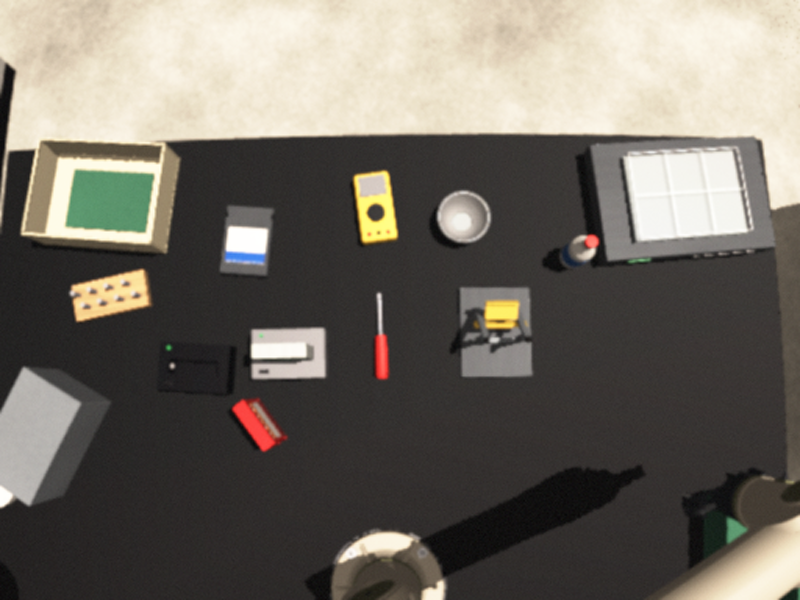

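Side view: the silver drive stands in the grey dock at about (360,365), its green board towards the robot. The stand is at (485,265), with the yellow ledge on its far side at (480,230). Top view: drive and dock are at (287,352), the stand at (495,332) and the ledge at (502,315).

Candidates (top view pixels):
- silver drive in the grey dock (285,352)
- red drive (258,424)
- dark drive with blue label, lying flat (247,240)
- black dock (197,369)

The silver one in the grey dock fits; I'll confirm it in a crop.

```bash
python3 - <<'E'
import cv2,numpy as np
a=cv2.imread("pics/side0.png");b=cv2.imread("pics/top0.png")
f=lambda i,x,y,w,h,W,H:cv2.resize(i[y:y+h,x:x+w],(W,H),interpolation=cv2.INTER_CUBIC)
# 4 panels, each 400x300
P=[f(a,190,200,80,60,400,300),f(b,148,200,68,51,400,300),f(a,270,130,80,60,400,300),f(b,284,176,68,51,400,300)]
cv2.imwrite("pics/crop1.png",np.vstack([np.hstack(P[:2]),np.hstack(P[2:])]))
E
```

```text
(no output)
```

View pics/crop1.png

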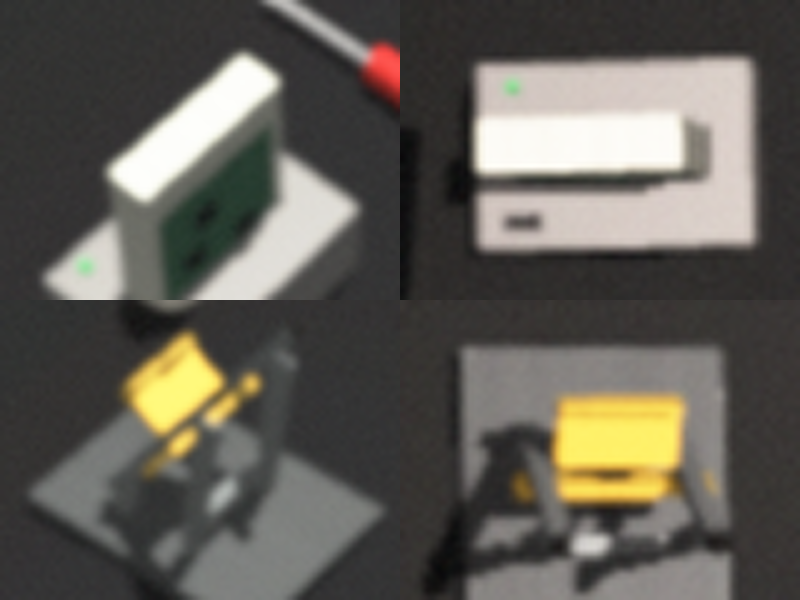

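Confirmed: the silver drive with the green board is in the grey dock, and the ledge is on the stand's far (+x) side. Next I'll triangulate the corners and brighten the view of the stand.

```bash
python3 - <<'E'
from h import *
S=lambda p:(190+p[0]/5-.4,200+p[1]/5-.4); T=lambda p:(148+p[0]/5.88-.4,200+p[1]/5.88-.4)
C=[]
for s,t in(((108,172),(75,115)),((147,200),(75,174)),((280,82),(285,173)),((243,53),(283,113))):
    p,e=tri(S(s),T(t));C.append(p);print(p.round(1),e.round(1))
C=np.array(C);print("c",C.mean(0));print([np.linalg.norm(C[i]-C[(i+1)%4]).round(1) for i in range(4)])
# dock top corners z=60
for q in((75,65),(355,58),(358,245),(75,250)):print(onz("top",T(q),60).round(1))
avg={}
for n in("side","top"):
    avg[n]=np.mean([read_camera(n).astype(float) for _ in range(4)],0)/255
    np.save(f"{n}.npy",avg[n])
g=lambda i,x,y,w,h,W,H:np.clip(cv2.resize(i[y:y+h,x:x+w],(W,H),interpolation=cv2.INTER_CUBIC),0,1)**.45*255
cv2.imwrite("pics/stand.png",np.hstack([g(avg["side"],271,133,80,66,400,330)*1,g(avg["top"],290,180,56,46,400,330)]))
E
```

```text
[504.4 249.8 164.8] 4.8
[475.2 249.4 167.1] 3.4
[476.8 145.1 163.3] 0.9
[505.7 145.2 164.4] 1.9
c [490.51754811 197.35502685 164.91607184]
[np.float64(29.3), np.float64(104.4), np.float64(28.9), np.float64(104.6)]
[541.  274.8  60. ]
[543.2 120.7  60. ]
[441.8 119.2  60. ]
[440.  273.9  60. ][ WARN:0@7.900] global loadsave.cpp:1063 imwrite_ Unsupported depth image for selected encoder is fallbacked to CV_8U.
```

View pics/stand.png

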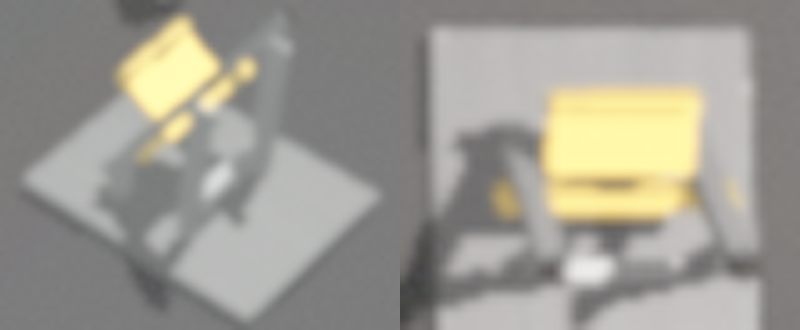

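Stand close-up: the base plate and the yellow ledge with its lip are clear, and the rail tops are at about (740,265) and (545,268) in the right panel. Triangulating these.

```bash
cat >> h.py <<'E'
S=lambda p:(271+p[0]/5-.4,133+p[1]/5-.4)
T=lambda p:(290+(p[0]-400)/7.143-.43,180+p[1]/7.174-.43)
E
python3 - <<'E'
from h import *
L={}
for n,s,t in(("lip+y",(115,75),(548,90)),("lip-y",(185,18),(702,90)),("in+y",(155,121),(543,180)),("in-y",(220,68),(697,182)),("rail-y",(285,28),(740,265))):
    p,e=tri(S(s),T(t));L[n]=p;print(n,p.round(1),e.round(1))
print("base side",[onz("side",S(q),12).round(1)[:2] for q in((22,180),(380,195),(245,322))])
print("base top",[onz("top",T(q),12).round(1)[:2] for q in((432,27),(748,27))],[onz("top",(x*.64,y*.64),12).round(1)[:2] for x,y in((460,377),(532,377))])
# yellow check: rays
b=np.mean([onz("side",S((22,180)),12),onz("side",S((380,195)),12)],0);print("base centre",b)
c=b[:2]
# expected rail tops if rest origin dx from stand origin, stand origin = base centre + 10
for y in(40,-40):
  for dx in(0,):
    X=[c[0]+10+dx-125*.5,c[1]+y,50+125*.866]
    print(X,(proj("side",X)-[271,133])*5,(proj("top",X)-[290,180])*7.15+[400,0])
E
```

```text
lip+y [ 588.5 -203.   101.3] 2.9
lip-y [ 585.3 -270.3  108.6] 6.3
in+y [ 551.7 -201.6   84.1] 1.3
in-y [ 549.9 -269.7   85.2] 1.1
rail-y [ 509.5 -276.5  140.3] 0.6
base side [array([ 624.9, -158.4]), array([ 435.6, -308.7]), array([ 436.1, -156.3])]
base top [array([ 631.4, -161. ]), array([ 629.8, -309.6])] [array([ 439.3, -157.8]), array([ 436.7, -310.4])]
base centre [ 530.26067646 -233.51895778   12.        ]
[np.float64(477.76067645766693), np.float64(-193.51895777555472), 158.25] [248.68919517  94.767418  ] [549.54865976 338.06458553]
[np.float64(477.76067645766693), np.float64(-273.5189577755547), 158.25] [324.35855291  29.34899603] [741.38926408 334.99488387]
```

Checks:
- **Drive:** its top measures z≈165 mm against 167 expected, centred at (491,197), with yaw ≈0.013.
- **Stand:** the rail plane and ledge corners put the rest origin near (571,-235,50), and the ledge at rest z≈40. Its yaw is about -0.01.

Next I turn the tool to yaw ≈ 90° and move over.

```bash
python3 -m crank '[[[1,0,0,0,0,0,-8.5],[1,0,0,0,0,0,-8.5],[1,0,0,0,0,0,-8.5],[1,0,0,0,0,0,-8.5],[1,0,0,0,0,0,-8.5],[1,0,0,0,0,0,-8.5],[1,0,0,0,0,0,-8.5],[1,0,0,0,0,0,-8.5],[1,0,0,0,0,0,-1.6],[1,0,0,0,0,0,0]]]' && python3 -m crank '[[[1,0.033,0.0255,0,0,0,0],[1,0.033,0.0255,0,0,0,0],[1,0.033,0.0255,0,0,0,0],[1,0.033,0.0255,0,0,0,0],[1,0.033,0.0255,0,0,0,0],[1,0.033,0.0255,0,0,0,0],[1,0.033,0.0255,0,0,0,0],[1,0.033,0.0255,0,0,0,0],[1,0.033,0.0255,0,0,0,0],[1,0.033,0.0255,0,0,0,0],[1,0,0,0,0,0,0]]]'
```

```text
clock: 1.5
eef_pos: [225.2, -583.0, 250.3]
tool_rot: [3.141, -0.0, 1.581]
ft_force: [0.6, 0.2, -0.8]
grip_width: 0.997
finger_force: 0.0
clock: 2.6
eef_pos: [479.8, -242.9, 250.8]
tool_rot: [3.139, -0.002, 1.59]
ft_force: [0.1, -0.8, -0.4]
grip_width: 1.001
finger_force: 0.0
```

```bash
python3 -m crank '[[[1,0.044,0.0019,0,0,0,0],[1,0.044,0.0019,0,0,0,0],[1,0.044,0.0019,0,0,0,0],[1,0.044,0.0019,0,0,0,0],[1,0.044,0.0019,0,0,0,0],[1,0.044,0.0019,0,0,0,0],[1,0.044,0.0019,0,0,0,0],[1,0.044,0.0019,0,0,0,0],[1,0.044,0.0019,0,0,0,0],[1,0.044,0.0019,0,0,0,0],[1,0,0,0,0,0,0]]]'; python3 - <<'E'
from h import *
a=read_camera("side");b=read_camera("top")
f=lambda i,x,y,w,h:cv2.resize(i[y:y+h,x:x+w],(400,400),interpolation=cv2.INTER_CUBIC)
cv2.imwrite("pics/over.png",np.hstack([f(a,170,150,110,110),f(b,130,160,100,100)]))
print(ctrl.read_state()["joint_pos"].round(2))
E
```

```text
clock: 3.7
eef_pos: [487.7, 197.4, 250.8]
tool_rot: [3.141, -0.004, 1.59]
ft_force: [-1.0, -0.3, 0.6]
grip_width: 1.002
finger_force: 0.0
[ 0.21  0.24 -0.76  1.62  0.17  1.35 -0.56]
```

View pics/over.png

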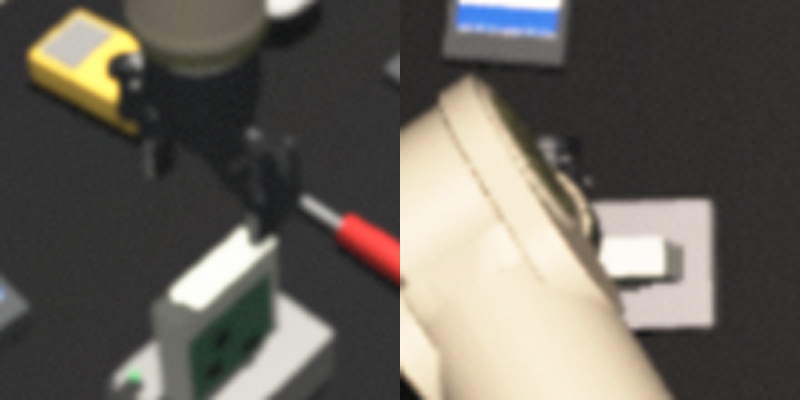

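The gripper straddles the drive as meant: fingertips at about (160,175) and (265,240), with the drive top at (220,265). Going down 108 mm, then closing.

```bash
python3 -m crank '[[[1,0,0.0025,0.02,0,0,0],[1,0,0,0.02,0,0,0],[1,0,0,0.02,0,0,0],[1,0,0,0.02,0,0,0],[1,0,0,0.018,0,0,0],[1,0,0,0.01,0,0,0],[1,0,0,0,0,0,0],[1,0,0,0,0,0,0]]]' && python3 -m crank '[[[-1,0,0,0,0,0,0],[-1,0,0,0,0,0,0],[-1,0,0,0,0,0,0],[-1,0,0,0,0,0,0],[-1,0,0,0,0,0,0],[-1,0,0,0,0,0,0],[-1,0,0,0,0,0,0],[-1,0,0,0,0,0,0]]]'
```

```text
clock: 4.6
eef_pos: [492.5, 189.9, 142.9]
tool_rot: [3.141, -0.0, 1.582]
ft_force: [0.2, 0.4, -0.1]
grip_width: 1.002
finger_force: 0.0
clock: 5.4
eef_pos: [491.9, 190.7, 142.7]
tool_rot: [3.142, -0.0, 1.584]
ft_force: [-2.9, -0.5, 5.2]
grip_width: 0.296
finger_force: 60.4
```

The grip landed about 7 mm off centre in y, because the earlier readings were still settling. Re-gripping centred.

```bash
python3 -m crank '[[[0.2,0,0,0,0,0,0],[0.2,0,0,0,0,0,0],[0.2,0,0,0,0,0,0],[0.2,0.0035,-0.001,0,0,0,0],[0.2,0.003,0,0,0,0,0],[0.2,0,0,0,0,0,0],[0.2,0,0,0,0,0,0]]]' && python3 -m crank '[[[-1,0,0,0,0,0,0],[-1,0,0,0,0,0,0],[-1,0,0,0,0,0,0],[-1,0,0,0,0,0,0],[-1,0,0,0,0,0,0],[-1,0,0,0,0,0,0]]]'
```

```text
clock: 6.1
eef_pos: [490.8, 197.3, 142.3]
tool_rot: [-3.142, -0.0, 1.584]
ft_force: [-0.6, -0.1, -0.1]
grip_width: 0.597
finger_force: 0.0
clock: 6.7
eef_pos: [490.9, 197.0, 142.4]
tool_rot: [3.141, -0.0, 1.583]
ft_force: [-0.0, -0.3, 2.7]
grip_width: 0.296
finger_force: 59.8
```

```bash
python3 -m crank '[[[-1,0,0,-0.003,0,0,0],[-1,0,0,-0.003,0,0,0],[-1,0,0,-0.003,0,0,0],[-1,0,0,-0.003,0,0,0],[-1,0,0,-0.003,0,0,0],[-1,0,0,-0.005,0,0,0],[-1,0,0,-0.01,0,0,0],[-1,0,0,-0.015,0,0,0],[-1,0,0,-0.02,0,0,0]]]' && python3 -m crank '[[[-1,0,0,-0.02,0,0,0],[-1,0,0,-0.02,0,0,0],[-1,0,0,-0.02,0,0,0],[-1,0,0,-0.02,0,0,0],[-1,0,0,-0.015,0,0,0],[-1,0,0,0,0,0,0],[-1,0,0,0,0,0,0],[-1,0,0,0,0,0,0]]]'; python3 - <<'E'
from h import *
a=read_camera("side");b=read_camera("top")
f=lambda i,x,y,w,h:cv2.resize(i[y:y+h,x:x+w],(400,400),interpolation=cv2.INTER_CUBIC)
cv2.imwrite("pics/lift.png",np.hstack([f(a,170,130,130,130),f(b,130,160,100,100)]))
print(ctrl.read_state())
E
```

```text
clock: 7.6
eef_pos: [490.9, 197.1, 208.8]
tool_rot: [3.141, -0.0, 1.584]
ft_force: [0.3, -0.2, -3.7]
grip_width: 0.294
finger_force: 60.9
clock: 8.4
eef_pos: [490.6, 196.8, 301.7]
tool_rot: [-3.141, 0.0, 1.584]
ft_force: [0.7, 0.2, -4.6]
grip_width: 0.299
finger_force: 61.1
{'clock': 8.5, 'joint_pos': array([ 0.20186293,  0.22881135, -0.76604293,  1.51790183,  0.15850645,
        1.46021723, -0.55600363]), 'joint_velocities': array([ 0.00027604,  0.00179845,  0.0012481 , -0.0044437 ,  0.00077918,
        0.00121676,  0.00045553]), 'joint_efforts': array([-3.22104245e-02, -4.56161606e+01, -6.01691276e+00, -3.90695500e+01,
        9.15235461e-03,  5.25440206e-03,  1.02914470e-03]), 'eef_pos': array([490.51857497, 196.77989198, 301.52178105]), 'tool_rot': array([-3.14019630e+00,  3.94635265e-04,  1.58364744e+00]), 'ft_force': array([ 0.06450838,  0.0833255 , -3.83016326]), 'moment': array([-0.02642648,  0.00514145,  0.04822113]), 'finger_force': 61.09763860702515, 'grip_width': 0.29516221036221574}
```

View pics/lift.png

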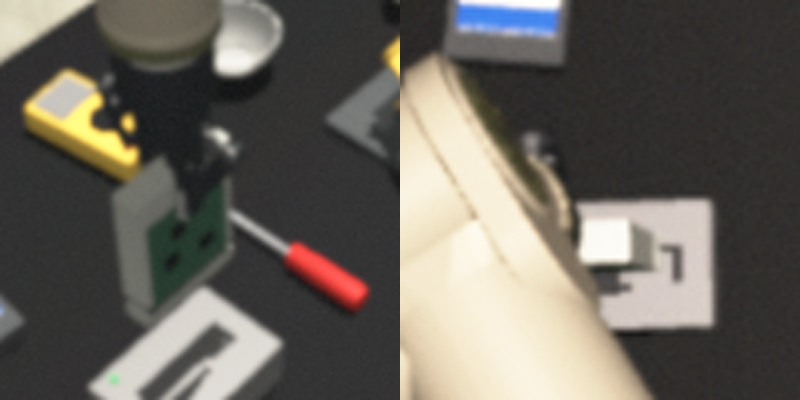

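The drive is clear of the dock, hanging straight in the jaws, with its lower corner at (147,322) in the left panel. Next I tilt the tool 30° and travel.

```bash
python3 - <<'E'
from h import *
print(proj("side",[490.5-13,197+51,179]),"seen",170+147*.325,130+322*.325)
E
python3 -m crank '[[[-1,0,0,0,-5,0,0],[-1,0,0,0,-7,0,0],[-1,0,0,0,-7,0,0],[-1,0,0,0,-7,0,0],[-1,0,0,0,-4,0,0],[-1,0,0,0,0,0,0],[-1,0,0,0,0,0,0]]]' && python3 -m crank '[[[-1,-0.02,0,0,0,0,0],[-1,-0.04,0,0,0,0,0],[-1,-0.04,0,0,0,0,0],[-1,-0.04,0,0,0,0,0],[-1,-0.04,0,0,0,0,0],[-1,-0.04,0,0,0,0,0],[-1,-0.04,0,0,0,0,0],[-1,-0.02,0,0,0,0,0],[-1,0,0,0,0,0,0],[-1,0,0,0,0,0,0]]]'
```

```text
[217.80589447 235.88422521] seen 217.775 234.65
clock: 9.2
eef_pos: [490.4, 196.7, 302.1]
tool_rot: [2.62, 0.001, 1.583]
ft_force: [0.4, 0.4, -3.3]
grip_width: 0.299
finger_force: 61.2
clock: 10.2
eef_pos: [505.7, -67.8, 301.1]
tool_rot: [2.626, 0.001, 1.582]
ft_force: [0.2, 0.1, -4.6]
grip_width: 0.301
finger_force: 61.2
```

```bash
cat >> h.py <<'E'
R0=np.array([571,-235.,50]);ang=-0.01;LZ=122.4
def Rrest(): 
    return Rot.from_euler('z',ang)*Rot.from_euler('y',-30,degrees=True)
def rep(xo=None,zo=None):
    s=ctrl.read_state();Rr=Rrest();Rt=Rot.from_euler('xyz',s["tool_rot"])
    p=Rr.inv().apply(np.array(s["eef_pos"])-R0);d=p+(Rr.inv()*Rt).apply([0,0,LZ])
    Rtgt=Rr*Rot.from_matrix(np.array([[0,1,0],[1,0,0],[0,0,-1]]).astype(float))
    print("t",s["clock"],"tcp",s["eef_pos"].round(1),"drive in rest",d.round(1),"F rest",Rr.inv().apply(s["ft_force"]).round(1),
     "rotvec left (tool,deg)",np.degrees((Rt.inv()*Rtgt).as_rotvec()).round(2),"w",round(s["grip_width"],3),s["joint_pos"].round(2))
    if xo is not None:
        t=R0+Rr.apply([xo,0,zo+LZ]);print("to go tool mm",Rt.inv().apply(t-s["eef_pos"]).round(1))
E
python3 -m crank '[[[-1,0,0,0,0,0,0],[-1,0,0,0,0,0,0]]]'; python3 -c "
from h import *
rep(50,100)"
```

```text
clock: 10.4
eef_pos: [505.4, -66.2, 301.5]
tool_rot: [2.624, 0.002, 1.584]
ft_force: [0.8, -0.1, -4.3]
grip_width: 0.296
finger_force: 61.2
t 10.4 tcp [505.4 -66.2 301.5] drive in rest [ 66.7 169.3 129. ] F rest [-1.5 -0.1 -4.1] rotvec left (tool,deg) [-0.36 -0.57  1.24] w 0.296 [ 0.16 -0.24 -0.05  2.02 -0.1   0.85  0.17]
to go tool mm [-168.   -21.    27.5]
```

```bash
python3 -m crank '[[[-1,-0.02,0,0,0,-0.5,1.2],[-1,-0.035,0,0,-0.3,0,0],[-1,-0.04,0,0,0,0,0],[-1,-0.04,0,0,0,0,0],[-1,-0.025,0,0,0,0,0],[-1,-0.008,0,0,0,0,0],[-1,0,0,0,0,0,0],[-1,0,0,0,0,0,0]]]'; python3 -c "
from h import *
rep(50,100)"
```

```text
clock: 11.2
eef_pos: [504.1, -234.0, 301.4]
tool_rot: [2.619, -0.001, 1.561]
ft_force: [0.2, -0.2, -3.7]
grip_width: 0.297
finger_force: 61.2
t 11.2 tcp [ 504.1 -234.   301.4] drive in rest [ 67.6   0.5 128.8] F rest [-1.7 -0.2 -3.3] rotvec left (tool,deg) [-0.04 -0.08  0.  ] w 0.297 [ 0.24 -0.11  0.27  1.91 -0.28  0.89  0.63]
to go tool mm [ -0.3 -17.7  28.8]
```

```bash
python3 -m crank '[[[-1,0,-0.006,0.01,0,0,0],[-1,0,-0.01,0.012,0,0,0],[-1,0,-0.01,0.012,0,0,0],[-1,0,-0.008,0.01,0,0,0],[-1,0,-0.004,0.005,0,0,0],[-1,0,0,0,0,0,0],[-1,0,0,0,0,0,0]]]'; python3 - <<'E'
from h import *
rep(30,80)
A=[np.mean([read_camera(n).astype(float) for _ in range(4)],0)/255 for n in("side","top")]
f=lambda i,x,y,w,h:np.clip(cv2.resize(i[y:y+h,x:x+w],(400,400),interpolation=cv2.INTER_CUBIC),0,1)**.5*255
cv2.imwrite("pics/pre.png",np.hstack([f(A[0],265,90,100,100),f(A[1],280,165,80,80)]).astype(np.uint8))
Rr=Rrest()
for n,o,k in(("side",(265,90),4),("top",(280,165),5)):
  for q in((0,40,125),(0,-40,125),(0,40,-25),(0,-40,-25),(0,32,40),(38,32,48),(38,-32,48)):
    print(n,q,((proj(n,R0+Rr.apply(q))-o)*k).round(0))
E
```

```text
clock: 11.9
eef_pos: [495.8, -235.0, 240.7]
tool_rot: [2.617, -0.0, 1.56]
ft_force: [0.7, -0.1, -3.7]
grip_width: 0.296
finger_force: 61.1
t 11.9 tcp [ 495.8 -235.   240.7] drive in rest [30.3 -0.7 80.3] F rest [-1.3 -0.1 -3.6] rotvec left (tool,deg) [ 0.03 -0.01 -0.03] w 0.296 [ 0.24 -0.08  0.29  2.03 -0.34  0.76  0.72]
to go tool mm [ 0.8 -0.2  0.3]
side (0, 40, 125) [191. 229.]
side (0, -40, 125) [252. 178.]
side (0, 40, -25) [106. 301.]
side (0, -40, -25) [164. 252.]
side (0, 32, 40) [147. 266.]
side (38, 32, 48) [121. 226.]
side (38, -32, 48) [170. 188.]
top (0, 40, 125) [155. 259.]
top (0, -40, 125) [289. 258.]
top (0, 40, -25) [126. 159.]
top (0, -40, -25) [247. 159.]
top (0, 32, 40) [151. 200.]
top (38, 32, 48) [155. 149.]
top (38, -32, 48) [258. 149.]
```

View pics/pre.png

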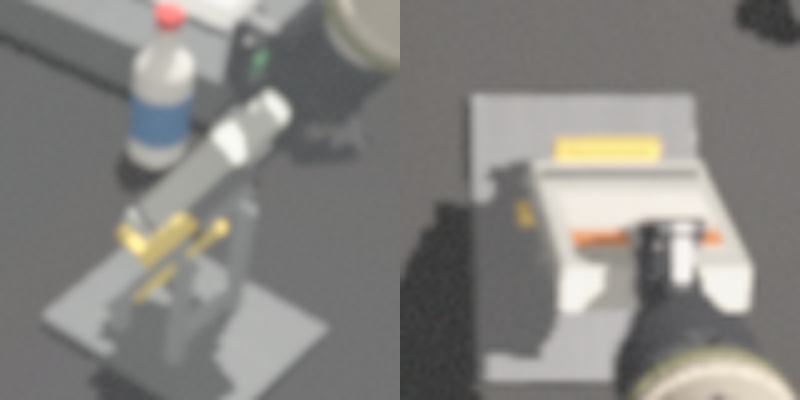

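The picture shows the drive (orange label facing out) above the ledge and parallel to the rails, with the lip at (608,148) in the right panel. I'll feel for the rails first at z≈70.

```bash
python3 -m crank '[[[-1,0,-0.005,0.005,0,0,0],[-1,0,-0.004,0.005,0,0,0],[-1,0,-0.002,0,0,0,0],[-1,0,0,0,0,0,0]]]';python3 -c "
from h import *
rep()"; python3 -m crank '[[[-1,0,-0.001,0,0,0,0],[-1,0,-0.001,0,0,0,0],[-1,0,-0.001,0,0,0,0],[-1,0,0,0,0,0,0]]]';python3 -c "
from h import *
rep()"
```

```text
clock: 12.7
eef_pos: [490.3, -235.0, 225.2]
tool_rot: [2.619, -0.001, 1.56]
ft_force: [0.9, -0.1, -3.8]
grip_width: 0.295
finger_force: 61.1
t 12.7 tcp [ 490.3 -235.   225.2] drive in rest [17.6 -0.7 69.7] F rest [-1.1 -0.  -3.7] rotvec left (tool,deg) [-0.08 -0.04 -0.09] w 0.295 [ 0.24 -0.07  0.29  2.06 -0.36  0.73  0.75]
clock: 13.1
eef_pos: [488.2, -235.1, 224.5]
tool_rot: [2.618, -0.001, 1.56]
ft_force: [-0.2, 0.2, -4.6]
grip_width: 0.299
finger_force: 61.1
t 13.1 tcp [ 488.2 -235.1  224.5] drive in rest [15.5 -0.9 70.2] F rest [-2.4  0.2 -3.9] rotvec left (tool,deg) [-0.01 -0.02 -0.06] w 0.299 [ 0.25 -0.08  0.29  2.06 -0.36  0.73  0.75]
```

```bash
for i in 1; do python3 -m crank '[[[-1,0,-0.001,0,0,0,0],[-1,0,-0.001,0,0,0,0],[-1,0,0,0,0,0,0]]]'; python3 -m crank '[[[-1,0,-0.001,0,0,0,0],[-1,0,-0.001,0,0,0,0],[-1,0,0,0,0,0,0]]]';done; python3 -c "
from h import *
rep()"
```

```text
clock: 13.4
eef_pos: [487.4, -235.1, 224.4]
tool_rot: [2.616, 0.0, 1.56]
ft_force: [4.9, 0.4, -4.0]
grip_width: 0.294
finger_force: 61.0
clock: 13.7
eef_pos: [486.8, -235.0, 224.4]
tool_rot: [2.614, 0.001, 1.561]
ft_force: [9.5, -0.4, -4.2]
grip_width: 0.298
finger_force: 60.9
t 13.7 tcp [ 486.8 -235.   224.4] drive in rest [14.9 -1.  70.8] F rest [ 6.1 -0.3 -8.4] rotvec left (tool,deg) [0.25 0.05 0.04] w 0.298 [ 0.25 -0.08  0.29  2.07 -0.36  0.72  0.76]
```

Rail contact is at drive x≈15 in my frame, so the rest origin sits about 2 mm farther out. Backing off 2 mm, then descending slowly.

```bash
sed -i 's/R0=np.array(\[571/R0=np.array([572.7/' h.py; python3 -m crank '[[[-1,0,0.003,0,0,0,0],[-1,0,0.003,0,0,0,0],[-1,0,0,0.003,0,0,0],[-1,0,0,0.004,0,0,0],[-1,0,0,0.004,0,0,0],[-1,0,0,0.004,0,0,0],[-1,0,0,0.002,0,0,0],[-1,0,0,0,0,0,0]]]';python3 -c "
from h import *
rep()"; python3 -m crank '[[[-1,0,0,0.002,0,0,0],[-1,0,0,0.002,0,0,0],[-1,0,0,0,0,0,0]]]';python3 -c "
from h import *
rep()"
```

```text
clock: 14.5
eef_pos: [498.4, -235.0, 210.2]
tool_rot: [2.619, -0.001, 1.56]
ft_force: [0.2, -0.1, -3.5]
grip_width: 0.292
finger_force: 61.5
t 14.5 tcp [ 498.4 -235.   210.2] drive in rest [15.6 -0.6 53.5] F rest [-1.6 -0.1 -3.2] rotvec left (tool,deg) [-0.06 -0.04 -0.06] w 0.292 [ 0.24 -0.04  0.29  2.06 -0.38  0.69  0.77]
clock: 14.8
eef_pos: [500.5, -235.0, 207.1]
tool_rot: [2.618, -0.001, 1.56]
ft_force: [0.3, -0.3, -3.8]
grip_width: 0.299
finger_force: 61.5
t 14.8 tcp [ 500.5 -235.   207.1] drive in rest [16.  -0.7 49.7] F rest [-1.6 -0.3 -3.5] rotvec left (tool,deg) [-0.03 -0.03 -0.06] w 0.299 [ 0.24 -0.03  0.29  2.06 -0.39  0.69  0.77]
```

```bash
python3 -m crank '[[[-1,0,0,0.002,0,0,0],[-1,0,0,0.0015,0,0,0],[-1,0,0,0,0,0,0]]]' | sed -n 2,4p; python3 -m crank '[[[-1,0,0,0.0015,0,0,0],[-1,0,0,0.0015,0,0,0],[-1,0,0,0,0,0,0]]]'| sed -n 2,4p;python3 -c "
from h import *
rep()"
```

```text
eef_pos: [502.2, -235.0, 204.0]
tool_rot: [2.619, -0.001, 1.56]
ft_force: [-0.2, -1.0, -3.7]
eef_pos: [503.7, -235.1, 201.5]
tool_rot: [2.619, -0.001, 1.56]
ft_force: [0.4, -0.6, -3.8]
t 15.4 tcp [ 503.7 -235.1  201.5] drive in rest [15.9 -0.7 43.2] F rest [-1.5 -0.6 -3.5] rotvec left (tool,deg) [-0.03 -0.03 -0.06] w 0.297 [ 0.24 -0.02  0.29  2.07 -0.4   0.67  0.78]
```

```bash
python3 -m crank '[[[-1,0,0,0.0015,0,0,0],[-1,0,0,0.0015,0,0,0],[-1,0,0,0,0,0,0]]]' | sed -n 2,4p; python3 -c "
from h import *
rep()"
```

```text
eef_pos: [505.2, -235.4, 199.3]
tool_rot: [2.618, -0.001, 1.56]
ft_force: [-5.0, 0.1, 2.0]
t 15.7 tcp [ 505.2 -235.4  199.3] drive in rest [16.2 -1.1 40.6] F rest [-3.4  0.   4.2] rotvec left (tool,deg) [ 0.   -0.01 -0.07] w 0.297 [ 0.24 -0.02  0.29  2.07 -0.41  0.67  0.79]
```

```bash
python3 -m crank '[[[-1,0,0,0.001,0,0,0],[-1,0,0,0.001,0,0,0],[-1,0,0,0,0,0,0]]]' | sed -n 2,4p; python3 -c "
from h import *
rep()"
```

```text
eef_pos: [506.1, -235.4, 197.9]
tool_rot: [2.618, -0.001, 1.56]
ft_force: [-8.0, 0.1, 4.8]
t 16.0 tcp [ 506.1 -235.4  197.9] drive in rest [16.3 -1.1 38.9] F rest [-4.5  0.   8.1] rotvec left (tool,deg) [ 0.01 -0.02 -0.07] w 0.294 [ 0.24 -0.01  0.29  2.07 -0.41  0.66  0.79]
```

Ledge contact came at z≈41, matching the vision estimate of 40. I ease up slightly, bring it back to the rails and check.

```bash
python3 -m crank '[[[-1,0,0,-0.001,0,0,0],[-1,0,-0.001,-0.0005,0,0,0],[-1,0,-0.001,0,0,0,0],[-1,0,-0.001,0,0,0,0],[-1,0,0,0,0,0,0]]]' | sed -n 2,4p; python3 -c "
from h import *
rep()"
```

```text
eef_pos: [503.6, -235.6, 198.2]
tool_rot: [2.616, 0.0, 1.56]
ft_force: [-1.1, 0.2, 4.4]
t 16.5 tcp [ 503.6 -235.6  198.2] drive in rest [14.5 -1.3 40.5] F rest [1.3 0.2 4.4] rotvec left (tool,deg) [ 0.11  0.04 -0.06] w 0.296 [ 0.24 -0.02  0.3   2.07 -0.41  0.66  0.79]
```

```bash
python3 -m crank '[[[-1,0,-0.001,0,0,0,0],[-1,0,0,0,0,0,0]]]' | sed -n 2,4p; python3 -c "
from h import *
rep()"
```

```text
eef_pos: [502.9, -235.6, 197.7]
tool_rot: [2.616, 0.0, 1.56]
ft_force: [1.2, -1.1, 5.3]
t 16.7 tcp [ 502.9 -235.6  197.7] drive in rest [13.7 -1.4 40.4] F rest [ 3.7 -1.1  4. ] rotvec left (tool,deg) [ 0.12  0.04 -0.04] w 0.303 [ 0.24 -0.02  0.3   2.07 -0.41  0.66  0.8 ]
```

```bash
python3 -m crank '[[[-1,0,-0.001,0,0,0,0],[-1,0,0,0,0,0,0],[-0.3,0,0,0,0,0,0],[-0.2,0,0,0,0,0,0],[-0.1,0,0,0,0,0,0],[0,0,0,0,0,0,0],[0.1,0,0,0,0,0,0],[0.1,0,0,0,0,0,0],[0.1,0,0,0,0,0,0]]]'; python3 - <<'E'
from h import *
rep()
A=[np.mean([read_camera(n).astype(float) for _ in range(4)],0)/255 for n in("side","top")]
f=lambda i,x,y,w,h:np.clip(cv2.resize(i[y:y+h,x:x+w],(400,400),interpolation=cv2.INTER_CUBIC),0,1)**.5*255
cv2.imwrite("pics/rel.png",np.hstack([f(A[0],265,90,100,100),f(A[1],280,165,80,80)]).astype(np.uint8))
E
```

```text
clock: 17.6
eef_pos: [501.1, -235.1, 196.1]
tool_rot: [2.618, -0.001, 1.56]
ft_force: [-0.2, 0.7, -0.4]
grip_width: 0.55
finger_force: 0.0
t 17.6 tcp [ 501.1 -235.1  196.1] drive in rest [11.  -0.8 39.9] F rest [-0.4  0.7 -0.2] rotvec left (tool,deg) [-0.02 -0.02 -0.06] w 0.55 [ 0.24 -0.02  0.3   2.08 -0.41  0.66  0.8 ]
```

View pics/rel.png

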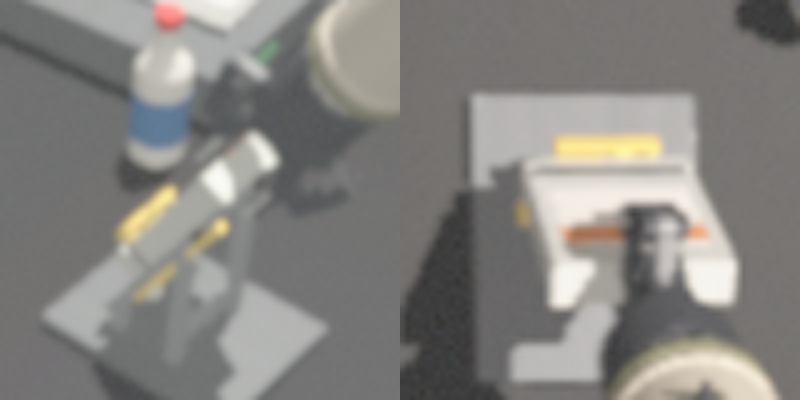

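The fingers are open and force-free, with the drive leaning on the rails and its foot behind the lip. Backing straight out along the tool axis.

```bash
python3 -m crank '[[[0.1,0,0.002,-0.005,0,0,0],[0.1,0,0,-0.01,0,0,0],[0.1,0,0,-0.015,0,0,0],[0.1,0,0,-0.02,0,0,0],[0.1,0,0,-0.02,0,0,0],[0.1,0,0,-0.02,0,0,0],[0.1,0,0,-0.02,0,0,0],[0.1,0,0,-0.01,0,0,0],[0.1,0,0,0,0,0,0],[0.1,0,0,0,0,0,0]]]'; python3 - <<'E'
from h import *
rep()
A=[np.mean([read_camera(n).astype(float) for _ in range(4)],0)/255 for n in("side","top")]
f=lambda i,x,y,w,h:np.clip(cv2.resize(i[y:y+h,x:x+w],(400,400),interpolation=cv2.INTER_CUBIC),0,1)**.5*255
cv2.imwrite("pics/end.png",np.hstack([f(A[0],265,90,100,100),f(A[1],280,165,80,80)]).astype(np.uint8))
Rr=Rrest()
for n,o,k in(("side",(265,90),4),("top",(280,165),5)):
  for q in((26,51,187),(26,-51,187),(0,51,187),(0,-51,187),(26,51,40),(26,-51,40),(0,51,40)):
    print(n,q,((proj(n,R0+Rr.apply(q))-o)*k).round(0)+(0 if n=="side" else [400,0]))
E
```

```text
clock: 19.0
eef_pos: [442.9, -234.6, 300.8]
tool_rot: [2.618, -0.001, 1.56]
ft_force: [-0.2, -0.0, -0.5]
grip_width: 0.548
finger_force: 0.0
t 19.0 tcp [ 442.9 -234.6  300.8] drive in rest [ 13.   -0.8 159.7] F rest [-0.4 -0.  -0.4] rotvec left (tool,deg) [-0.01 -0.01 -0.07] w 0.548 [ 0.3  -0.23  0.27  2.01 -0.27  0.92  0.68]
side (26, 51, 187) [197. 174.]
side (26, -51, 187) [278. 109.]
side (0, 51, 187) [220. 201.]
side (0, -51, 187) [300. 135.]
side (26, 51, 40) [110. 253.]
side (26, -51, 40) [187. 191.]
side (0, 51, 40) [131. 277.]
top (26, 51, 187) [551. 262.]
top (26, -51, 187) [731. 261.]
top (0, 51, 187) [549. 304.]
top (0, -51, 187) [727. 303.]
top (26, 51, 40) [522. 159.]
top (26, -51, 40) [684. 159.]
top (0, 51, 40) [520. 197.]
```

View pics/end.png

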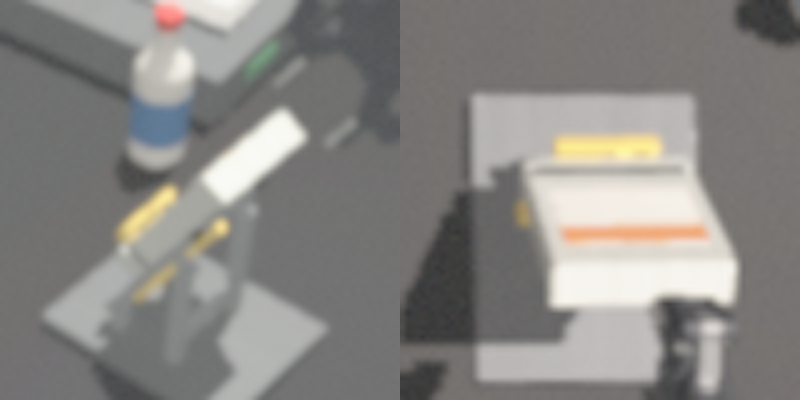

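The final picture shows the drive flat on the rails. Its top corners, at (551,260) and (737,260), are within about 6 px of the prediction, and its foot is centred on the ledge lip at x≈608. The gripper is clear, so I'm handing in.

```bash
python3 -c "
from plant import ctrl
print(ctrl.finish_job())"
```

```text
the job is handed in; nothing more can be done
None
```

I pulled the orange-label drive from the dock, stood it on the stand's ledge flat against both rails, released it and handed the job in at about 19 s; the judge's verdict wasn't shown.

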